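# Close the tuck flap of a microscope slide case

### The arm

A 6-joint arm with a two-finger parallel gripper is mounted at the origin on the work surface; the furniture and walls round the work are solid. World frame = base frame: x ahead of the robot, y to its left, z up, the work surface at z = 0. Lengths are in mm, angles in rad, forces in N, time in s.
With the tool pointing down it reaches from about 250 to 850 mm from the base axis. Payload 12.5 kg.
Tool frame: the origin (TCP) lies midway between the tips of the shut fingers; the grasp point (between the pads) lies arm.pinch_z behind it (arm.pinch_z is the distance from the TCP to the grasp point, in mm); x points along the fingers, y is the direction in which the jaws open and shut, and the axes are right-handed (so a half turn about x gives the same grasp; the last joint's range is limited). The gripper opens to 93 mm and grips with 3 to 60 N. Pads are 15 mm wide; open, the fingers measure 128 mm over their backs; the gripper's body (75 mm by 188 mm) begins 65 mm behind the grasp point.
Start: joints at [-1.203, 0.351, 1.652, -0, 1.139, -0.085], TCP at [240.633, -494.55, 218.633] pointing down, gripper open.
Joint ranges: [-2.75, 2.75], [-0.79, 2.1], [0.01, 2.65], [-1.57, 4.71], [0.07, 3.14], [-2.87, 2.87]. Speed limits (rad/s): [2.22, 2.22, 2.79, 3.14, 3.14, 3.14].

### API

Orientations are given as a unit quaternion [x, y, z, w].
In Python, from workcell import arm gives the robot as it stands.
- The arm moves only by the tool move_arm, never from a script. Its argument "rows" is a list of rows, each a list of 5 numbers: the shift along the tool's x, y, z in cm, then the turn about the tool's x in degrees, then the closure in counts, from 0 (fully open) to 255 (shut). In form: [[x, y, z, twist, jaw], ...]. A call has 1 to 20 rows; each row is the pose to reach, as a shift and turn from the pose measured when the call began, along the tool's axes at that moment; what a row does not reach only later rows make up. A row lasts 1/10 s, in which the tool goes at most 50 mm and 8.59 degrees, less where a joint would pass 70% of its speed; a pose out of reach is approached as far as the arm can. A call with a gripper value outside its range is refused whole. The fingers move at their own pace and stop on an object; "squeeze" is the grip in N (left out, the last holds). Time passes only in rows, so rows that repeat a pose let the fingers close. It gives the time, the measured TCP pose, the force and the opening at its end, in the units of the state.
- arm.get_obs(): the state, without advancing time (a new reading comes with each control period).
- arm.read_camera(name): name is "scene" or "top" or "wrist"; returns the picture (480x640x3 uint8, red, green, blue); there is no depth.
- arm.camera_model(name): a dict with "mtx" (3x3 intrinsics, pixels), "dist" ([k1, k2, p1, p2, k3] as OpenCV has them; the pictures are not rectified), "R" (3x3) and "t" (3): a world point X has camera coordinates R X + t. Camera axes: x right, y down, z forward; pixel columns grow to the right and rows downward; lengths in mm; the calibration is good to about 2 mm. A picture is of the moment at which its call begins: read the wrist's pose just before it. camera_model takes no time and is no camera call; for the wrist camera it gives the pose at the moment of the call.
- arm.close_job(): hands the job in, once; it reports no verdict.
The state is a dict: "t": time; "joint_pos": joint angles; "joint_velocities": joint speeds; "effort": joint torques, N m; "tool_pos": TCP position; "tcp_rot": TCP orientation; "wrist_force": force on the tool from outside, world axes, zero at the start; "torque": the same for the moment, N m; "opening": finger opening in mm.
Only numpy, scipy, OpenCV 4.12 (cv2) and the standard library are available. Lean on these libraries where they do the work, as an engineer would, in place of code of your own. Each camera call takes 0.05 s, during which the arm holds its last target. There are 200 camera calls.

### The job

Close the blue slide case without grasping anything: with the fingertips push the standing white flap over until it lies flat on the case, then, keeping it down, push on its blue rib so that the flap slides away from its hinge and its free edge is tucked fully home beneath the blue retaining lip. Take the hand away; the flap must stay shut. Do not lift or tip the case or push it away from its place, and leave the jar, the dish and the stopper beside it undisturbed.

Things in the scene. Friction and masses are not known exactly. Their poses are not given: they have to be found in the camera images.
- case: Loose blue plastic slide case, about 0.9 kg, 130 mm (its x) by 110 mm (its y), rim 30 mm high, standing on rubber feet; it slides on the table if pushed level with more than about 4 to 8 N. Origin: centre of its underside; z up; +x points from the hinge end to the lip end. The lip is a blue bar 110 mm long across the far (+x) end, from x = 40 to 65 mm, underside 39 mm and top 44 mm above the table, closed behind by a wall whose inner face is at x = 57.5 mm.
- flap (a joint): Hinge angle of the white flap: 0 = lying flat over the case, about 1.57 = standing upright at the hinge end. The flap is a plate 94 mm wide and 4 mm thick, its free edge 90 mm from the hinge axis. A light spring (at most about 0.05 N m; 1 to 2 N at the rib) stands it up again to about 1 rad if it is let go before it is tucked; when tucked it lifts only some 3 mm until it bears on the underside of the lip.
- hinge_bar (a joint): Sliding of the flap's hinge bar (and the flap with it) along the case's +x in slots: 0 = drawn back from the lip, 0.020 m = fully home against the stop. It needs about 3 N and stays where it is left. At 0 the free edge comes down 6 mm short of the lip and passes it freely; at 0.020 the edge lies 14 mm beneath the lip. With the bar more than about 6 mm forward, the flap comes down on top of the lip instead.
- hinge_axis (a point): The hinge axis at mid width, 33.5 mm above the table; it lies at x = -56 mm in the case's frame when hinge_bar is 0 and moves with hinge_bar. The axis runs along the case's y. A blue slotted cheek, 5 mm thick (y = 49.5 to 54.5 mm on either side) and 42 mm high, holds each end of the bar.
- flap_rib (a point): Top of the blue rib at mid width: a bar 6 mm thick and 70 mm long, parallel to the hinge, on the flap's outer face (the upper face when it lies flat, the face away from the lip when it stands). Its side towards the hinge is 50 mm from the hinge axis; it stands 7 mm proud of the face. When the flap lies flat, the face is 35.5 mm and the rib's top 42.5 mm above the table.
- flap_edge (a point): Middle of the flap's free edge, half way through its thickness, 90 mm from the hinge axis.
- lip_edge (a point): Lower corner of the lip's free edge at mid width, x = 40 mm and 39 mm high in the case's frame; the flap's edge must go beneath it.
- grinder: Obstacle: a heavy cream-coloured hand grinder, fixed, always in the same place to the right of the work; about 0.52 m tall, within x = 0.36 to 0.64 m, y = -0.52 to -0.16 m of the world. Move the arm round its robot side (x below 0.33 m), not through it.
- jar: Bystander: glass specimen jar with a cream lid, 43 mm across, 74 mm high, upright beside the case. Origin: centre of its underside.
- dish: Bystander: round petri dish, 62 mm across, 14 mm high, beside the case. Origin: centre of its underside.
- bung: Bystander: dark red rubber stopper, 30 mm across, 26 mm high, beyond the lip end. Origin: centre of its underside.
There are look-alikes about, which are no part of the job. There is more than one size of the case; the one meant has the size given above.

How it is judged (in metres and radians):
On the way:
1. the flap is folded down flat in front of the lip (value of joint flap below 0.12 rad and value of joint hinge_bar below 0.01 m).
At the end, for the whole second after the job is handed in: The flap lies shut (less than 0.07 rad), its hinge bar is more than 15 of 20 mm forward, its free edge is more than 8 mm beyond the lip's edge and below the lip's underside; the case stands level and still, less than 40 mm from where it was (value of joint flap below 0.07 rad and value of joint hinge_bar above 0.015 m and x of flap_edge in the frame of lip_edge above 0.008 m and z of flap_edge in the frame of lip_edge below 0 m and linear speed of case below 0.01 m/s and angle between case's own z axis and vertical below 0.05 rad and distance of case from where it was at the start of the episode below 0.04 m); the robot touches nothing.
It fails at once if the case is lifted or tipped (height (world z) of case above 0.012 m or angle between case's own z axis and vertical above 0.15 rad).
It fails at once if the case is pushed more than 40 mm from its place (distance of case from where it was at the start of the episode above 0.04 m).
It fails at once if the jar is disturbed (more than 15 mm or tipped) (distance of jar from where it was at the start of the episode above 0.015 m or angle between jar's own z axis and vertical above 0.3 rad).
It fails at once if the dish is disturbed (more than 15 mm) (distance of dish from where it was at the start of the episode above 0.015 m).
It fails at once if the stopper is disturbed (more than 15 mm or tipped) (distance of bung from where it was at the start of the episode above 0.015 m or angle between bung's own z axis and vertical above 0.3 rad).
It also fails if it takes over 42 s, if anything falls off the work surface, if the arm or the gripper's body presses on something with over 40 N, if the wrist force passes 120 N, or if a joint passes its speed limit or range.

## Working session

There is one attempt and no reset: what is moved stays moved. The work goes in short steps, Python scripts to look and compute and a tool call to move; the robot and the scene stay as the last step left them, time stands still between calls to the robot, and variables do not carry over. Pictures are saved under pics/ and viewed, about 8 in all and at most 12, crops included, and the job is handed in when it is done.

Besides the shell and the picture viewer there is one more tool, called after "Emit:" in YAML: its name, and indented under it one key for each argument. move_arm: Moves the arm, as the interface text tells. Its arguments: {"type":"object","properties":{"rows":{"type":"array","items":{"type":"array","items":{"type":"number"}}},"squeeze":{"type":"number"}},"required":["rows"]}

```bash
mkdir -p pics
python3 - <<'E'
from workcell import arm
import cv2
o=arm.get_obs(); print({k:o[k] for k in('t','tool_pos','tcp_rot','opening','wrist_force')},arm.pinch_z)
for n in('scene','top'):
    cv2.imwrite(f'pics/{n}0.png',arm.read_camera(n)[:,:,::-1]); m=arm.camera_model(n); print(n,m)
E
```

```text
{'t': 0.0, 'tool_pos': array([ 240.49797498, -494.28083337,  218.12521859]), 'tcp_rot': array([-0.68899522, -0.15911021,  0.68912813, -0.15834126]), 'opening': 92.82130576248392, 'wrist_force': array([0.31628401, 0.00475208, 0.38550647])} 18.8
scene {'mtx': array([[557.10769628,   0.        , 319.31337091],
       [  0.        , 557.10769628, 235.39958323],
       [  0.        ,   0.        ,   1.        ]]), 'dist': array([-0.1105169,  0.       ,  0.       ,  0.       ,  0.       ]), 'R': array([[-0.51840523, -0.85513063,  0.00276178],
       [-0.66547464,  0.40139778, -0.62930384],
       [ 0.53702842, -0.3280723 , -0.77715445]]), 't': array([312.92596474, 447.50828184, 784.4321827 ])}
top {'mtx': array([[590.34114035,   0.        , 309.53591334],
       [  0.        , 590.34114035, 232.56720225],
       [  0.        ,   0.        ,   1.        ]]), 'dist': array([0.06538684, 0.        , 0.        , 0.        , 0.        ]), 'R': array([[ 0.02126579, -0.99974928,  0.00701072],
       [-0.99746979, -0.02169206, -0.06770137],
       [ 0.06783647, -0.00555326, -0.997681  ]]), 't': array([ -38.1780281 ,  597.92806389, 1189.67661431])}
```

View pics/scene0.png

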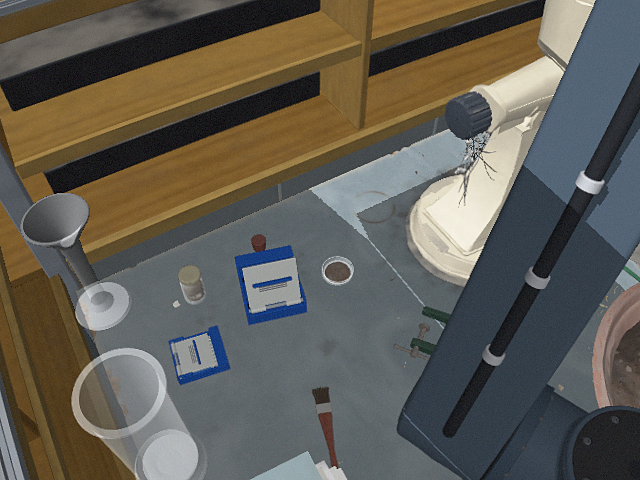

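View pics/top0.png

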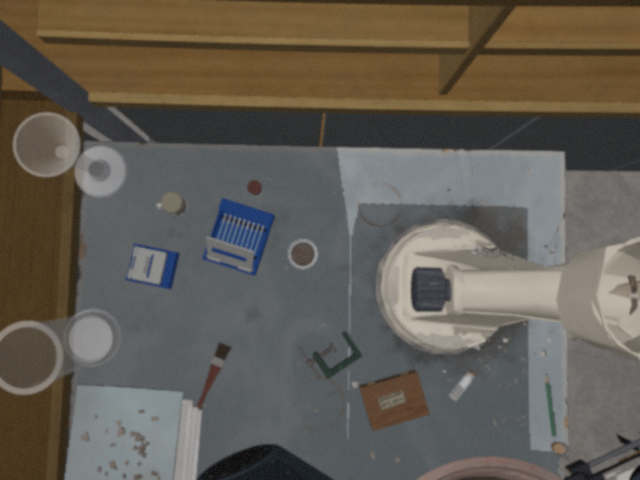

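```bash
cat > h.py <<'E'
import numpy as np,cv2
from workcell import arm
def ray(n,px,z,m=None):
    m=m or arm.camera_model(n)
    u=cv2.undistortPoints(np.array(px,float).reshape(-1,1,2),m['mtx'],m['dist']).reshape(-1,2)
    d=np.c_[u,np.ones(len(u))]@m['R']; c=-m['R'].T@m['t']
    return c+d*((z-c[2])/d[:,2])[:,None]
def proj(n,X,m=None):
    m=m or arm.camera_model(n)
    return cv2.projectPoints(np.array(X,float).reshape(-1,3),cv2.Rodrigues(m['R'])[0],m['t'],m['mtx'],m['dist'])[0].reshape(-1,2)
E
python3 - <<'E'
from h import *
for n in('top','scene'):
    im=cv2.imread(f'pics/{n}0.png'); hsv=cv2.cvtColor(im,cv2.COLOR_BGR2HSV)
    mk=cv2.inRange(hsv,(105,150,60),(130,255,255))
    cs,_=cv2.findContours(cv2.morphologyEx(mk,cv2.MORPH_CLOSE,np.ones((5,5))),0,2)
    for c in cs:
        if cv2.contourArea(c)>300:
            r=cv2.minAreaRect(c); b=cv2.boxPoints(r); print(n,r); 
            h=cv2.approxPolyDP(cv2.convexHull(c),3,True).reshape(-1,2); print(h.tolist())
            W=ray(n,b,30);print(W.round(0)[:,:2].tolist(),np.linalg.norm(W-np.roll(W,1,0),axis=1).round())
a=cv2.resize(cv2.imread('pics/top0.png')[180:300,160:320],None,fx=5,fy=5,interpolation=2);cv2.imwrite('pics/c1.png',a)
print(ray('top',[(173,203)],74),ray('top',[(302,254)],14),ray('top',[(254,187)],26))
E
```

```text
top ((238.59974670410156, 236.53164672851562), (53.915653228759766, 62.72722625732422), 17.592426300048828)
[[223, 199], [273, 216], [253, 274], [212, 235]]
[[541.0, 188.0], [664.0, 154.0], [633.0, 48.0], [510.0, 83.0]] [109. 127. 110. 127.]
scene ((197.8614501953125, 354.7279357910156), (45.77196502685547, 53.80213928222656), 72.47443389892578)
[[216, 325], [229, 368], [180, 384], [168, 341]]
[[569.0, 334.0], [553.0, 243.0], [465.0, 259.0], [482.0, 345.0]] [89. 93. 90. 88.]
scene ((270.9456481933594, 284.1167297363281), (69.42552185058594, 60.9276008605957), 78.11134338378906)
[[290, 246], [306, 311], [249, 324], [235, 257]]
[[674.0, 150.0], [641.0, 36.0], [493.0, 91.0], [525.0, 194.0]] [155. 119. 158. 108.]
[[647.08987383 243.10922207  74.        ]] [[554.56894999 -10.80139801  14.        ]] [[689.25731756  90.40370861  26.        ]]
```

View pics/c1.png

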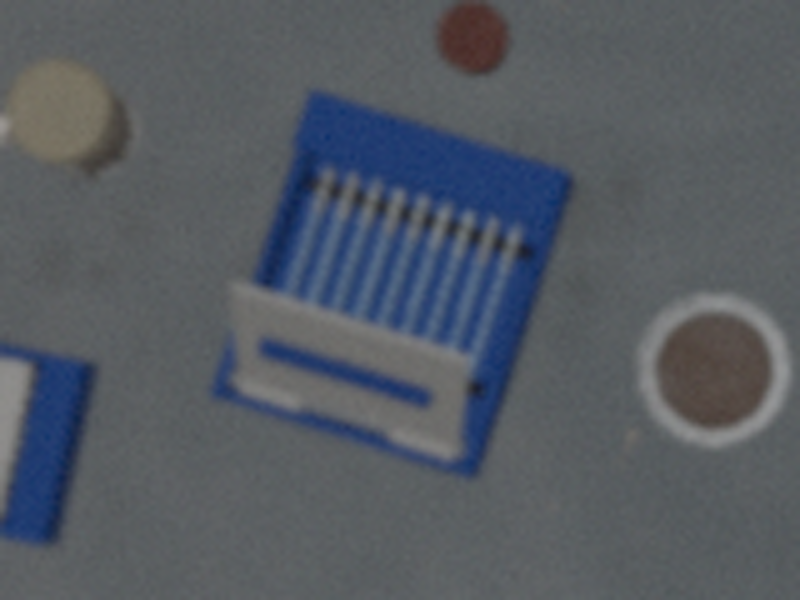

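Run:
```python
from h import *
from scipy.spatial.transform import Rotation as Ro
o=arm.get_obs(); R=Ro.from_quat(o['tcp_rot']).as_matrix(); print('tool axes cols\n',R.round(3))
m=arm.camera_model('top'); print('cam',(-m['R'].T@m['t']).round())
L=ray('top',[(222.6,198.4),(274.2,215)],44); H=ray('top',[(203,259),(255,275)],30)
Ls=ray('scene',[(235,257),(290,246)],44); Hs=ray('scene',[(249,324),(306,311)],10)
print(L.round(1),H.round(1),Ls.round(1),Hs.round(1))
for A in(L,H,Ls): d=A[0]-A[1]; print(np.degrees(np.arctan2(-d[0],d[1])),np.linalg.norm(d))
d=L.mean(0)-H.mean(0);print(np.degrees(np.arctan2(d[1],d[0])),np.linalg.norm(d[:2]))
# refined: hull edges of blue in top view
```

```text
tool axes cols
 [[-0.     0.438 -0.899]
 [ 0.001 -0.899 -0.438]
 [-1.    -0.001 -0.   ]]
cam [ 517.  -19. 1228.]
[[662.1 151.2  44. ]
 [630.9  46.7  44. ]] [[539.8 188.8  30. ]
 [509.6  83.1  30. ]] [[661.2 152.5  44. ]
 [630.3  50.   44. ]] [[536.5 189.4  10. ]
 [507.1  87.2  10. ]]
-16.627716997708102 109.08019592658117
-15.903978503340188 109.91166782035769
-16.756135168306447 107.09637947570158
-16.903161281291407 127.28239673835442
```

The scene holds two blue cases: the large one at top-view (239,237), about 127×110 mm, and a small one at (152,265), about 90×90 mm. The large one matches the given size. The crop confirms it: lip at the top right, and the flap with its blue rib standing at (350,370) in the crop. The jar is at crop (60,110), the stopper at (473,38) and the dish at (715,370), all clear of the case. The case centre is at about (585,118) with a yaw of −16.6°.

Emit:
move_arm:
  rows:
    - [-4,0,0,0,255]
    - [-8,0,0,0,255]
    - [-8,-38.4,-20.3,0,255]
    - [-8,-38.4,-20.3,0,255]
    - [-8,-38.4,-20.3,0,255]
    - [-8,-38.4,-20.3,0,255]
    - [-8,-38.4,-20.3,0,255]
    - [-8,-38.4,-20.3,0,255]
    - [-8,-38.4,-20.3,0,255]
    - [-8,-38.4,-20.3,0,255]
    - [-8,-38.4,-20.3,0,255]
    - [-8,-38.4,-20.3,0,255]
    - [-8,-38.4,-20.3,0,255]
    - [-8,-38.4,-20.3,0,255]
    - [-8,-38.4,-20.3,0,255]
    - [-8,-38.4,-20.3,0,255]
  squeeze: 20

```text
t: 1.7
tool_pos: [255.1, -61.0, 298.5]
tcp_rot: [-0.689, -0.158, 0.689, -0.158]
wrist_force: [1.2, 0.1, 0.8]
opening: 0.8
```

Emit:
move_arm:
  rows:
    - [0,-8.1,-30.5,8,255]
    - [0,-8.1,-30.5,16,255]
    - [0,-8.1,-30.5,24,255]
    - [0,-8.1,-30.5,32,255]
    - [0,-8.1,-30.5,40,255]
    - [0,-8.1,-30.5,42.6,255]
    - [0,-8.1,-30.5,42.6,255]
    - [0,-8.1,-30.5,42.6,255]
    - [0,-8.1,-30.5,42.6,255]
    - [6,-8.1,-30.5,42.6,255]
    - [12,-8.1,-30.5,42.6,255]
    - [12,-8.1,-30.5,42.6,255]
    - [12,-8.1,-30.5,42.6,255]
    - [12,-8.1,-30.5,42.6,255]

```text
t: 3.1
tool_pos: [494.4, 144.0, 179.8]
tcp_rot: [0.699, -0.103, -0.699, -0.104]
wrist_force: [2.2, -0.5, 0.0]
opening: 0.4
```

Run:
```python
from h import *
o=arm.get_obs();print(o['tool_pos'],o['tcp_rot'],o['wrist_force'],o['t'],o['joint_pos'].round(2))
m=arm.camera_model('wrist'); w=arm.read_camera('wrist')[:,:,::-1]; s=arm.read_camera('scene')[:,:,::-1]
cv2.imwrite('pics/w1.png',w);cv2.imwrite('pics/s1.png',s)
print((-m['R'].T@m['t']).round(),m['R'][2].round(2))
v=np.vstack([cv2.resize(w,(400,300)),np.zeros((0,400,3),np.uint8)])
cv2.imwrite('pics/v1.png',np.hstack([cv2.resize(w,(400,300)),cv2.resize(s[200:425,100:400],(400,300))]))
```

```text
[494.39157289 144.01802965 179.75909523] [ 0.69948655 -0.10311226 -0.69947804 -0.10400429] [ 2.19708356 -0.47364928  0.01892998] 3.1 [0.19 0.33 1.78 0.   1.03 2.06]
[558. 123. 345.] [-0.23  0.07 -0.97]
```

View pics/v1.png

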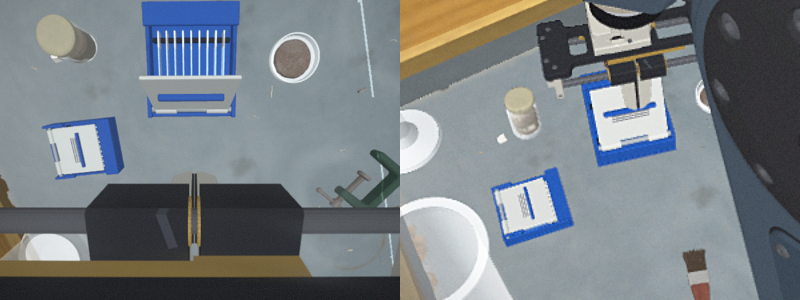

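Run:
```python
from h import *
m=arm.camera_model('wrist'); im=cv2.imread('pics/w1.png')
cv2.imwrite('pics/c2.png',cv2.resize(im[0:200,200:420],None,fx=3,fy=3,interpolation=2))
th=np.radians(-16.6);u=np.array([np.cos(th),np.sin(th),0]);v=np.array([-u[1],u[0],0]);C=np.array([584.7,118.5,0])
f=lambda x,y,z:C+x*u+y*v+[0,0,z]
P={'lipback':(65,55,44),'lipbackR':(65,-55,44),'lipfront':(40,55,44),'lipfrontR':(40,-55,44)}
for k,p in P.items():print(k,(proj('wrist',f(*p),m)[0]-[200,0])*3)
for a in(1.0,1.2,1.4,1.57):
    c,s=np.cos(a),np.sin(a)
    print(a,[((proj('wrist',f(-56+r*c-n*s,y,33.5+r*s+n*c),m)[0]-[200,0])*3).round().tolist() for r,n,y in((90,2,47),(90,2,-47),(56,9,35),(50,9,-35))])
```

```text
lipback [83.08630863 22.12033412]
lipbackR [556.60480483  19.77505532]
lipfront [ 88.73663416 138.94740787]
lipfrontR [552.33395646 136.72580879]
1.0 [[74.0, 333.0], [564.0, 331.0], [160.0, 459.0], [479.0, 472.0]]
1.2 [[70.0, 420.0], [568.0, 418.0], [160.0, 510.0], [479.0, 517.0]]
1.4 [[70.0, 515.0], [568.0, 513.0], [161.0, 563.0], [478.0, 563.0]]
1.57 [[74.0, 596.0], [566.0, 594.0], [163.0, 606.0], [477.0, 601.0]]
```

View pics/c2.png

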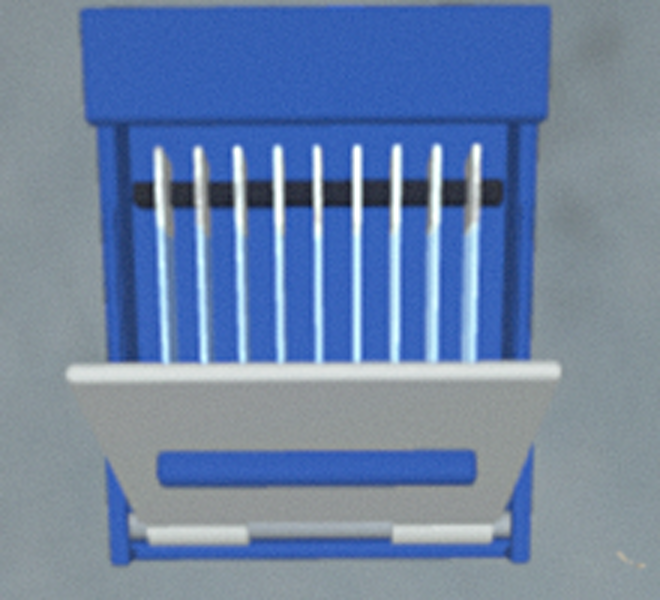

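The case lies about 2 mm further along +x than first estimated. The flap stands at about 1.05 rad, with the rib at crop (316,468). I go down behind the flap and fold it with an arc, the fingertips bearing between hinge and rib.

Emit:
move_arm:
  rows:
    - [5,0,0,0,255]
    - [9,0,0,0,255]
    - [11.2,0,0,0,255]
    - [11.2,0,-2,0,255]
    - [11.2,0,-4,0,255]
    - [11.2,0,-4.6,0,255]
    - [11.2,0,-4.95,0,255]
    - [11.5,0,-5.35,0,255]
    - [11.76,0,-5.74,0,255]
    - [12.04,0,-6.0,0,255]
    - [12.32,0,-6.25,0,255]
    - [12.65,0,-6.45,0,255]
    - [12.97,0,-6.65,0,255]
    - [13.3,0,-6.78,0,255]
    - [13.68,0,-6.91,0,255]
    - [14.05,0,-6.99,0,255]
    - [14.05,0,-6.99,0,255]
    - [14.05,0,-6.99,0,255]

```text
t: 5.0
tool_pos: [562.1, 124.5, 39.9]
tcp_rot: [0.7, -0.103, -0.699, -0.104]
wrist_force: [0.2, 0.6, 0.9]
opening: 0.6
```

Run:
```python
from h import *
o=arm.get_obs();print(o['tool_pos'],o['wrist_force'],o['t'])
w=arm.read_camera('wrist')[:,:,::-1]; s=arm.read_camera('scene')[:,:,::-1]
cv2.imwrite('pics/w2.png',w);cv2.imwrite('pics/s2.png',s)
cv2.imwrite('pics/v2.png',np.hstack([cv2.resize(w,(400,300)),cv2.resize(s[210:345,190:370],(400,300),interpolation=2)]))
```

```text
[562.07643039 124.49547465  39.90520287] [0.18045747 0.58219223 0.93081229] 5.0
```

View pics/v2.png

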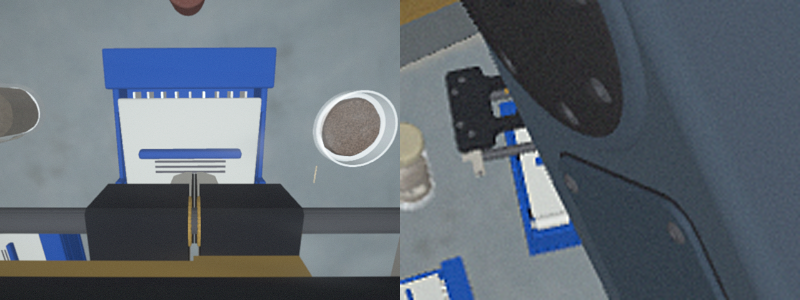

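The fold worked. In the wrist half of the picture the flap edge is at row 98, just short of the lip (row 88), and the rib is at (190,154), ahead of the fingertips at (194,176). Next I press down gently.

Emit:
move_arm:
  rows:
    - [0.2,0,0,0,255]
    - [0.4,0,0,0,255]
    - [0.4,0,0,0,255]
    - [0.4,0,0,0,255]

```text
t: 5.5
tool_pos: [562.1, 124.6, 36.0]
tcp_rot: [0.7, -0.103, -0.699, -0.104]
wrist_force: [1.6, -0.4, 0.9]
opening: 0.1
```

Emit:
move_arm:
  rows:
    - [0.1,0,0,0,255]
    - [0.1,0,0,0,255]
    - [0.1,0,0,0,255]

```text
t: 5.8
tool_pos: [562.1, 124.5, 35.6]
tcp_rot: [0.7, -0.103, -0.699, -0.104]
wrist_force: [-1.5, -0.4, 8.2]
opening: 0.4
```

Emit:
move_arm:
  rows:
    - [0.03,0,-0.2,0,255]
    - [0.03,0,-0.4,0,255]
    - [0.03,0,-0.6,0,255]
    - [0.03,0,-0.8,0,255]
    - [0.03,0,-1.0,0,255]
    - [0.03,0,-1.0,0,255]

```text
t: 6.4
tool_pos: [571.6, 121.7, 35.6]
tcp_rot: [0.7, -0.103, -0.699, -0.104]
wrist_force: [-1.1, -0.8, 7.2]
opening: 0.1
```

Run:
```python
from h import *
o=arm.get_obs();print(o['tool_pos'],o['wrist_force'],o['t'])
w=arm.read_camera('wrist')[:,:,::-1]
cv2.imwrite('pics/w3.png',w[50:320,120:480])
```

```text
[571.60489218 121.74316283  35.60433093] [-1.14842856 -0.81605286  7.2316198 ] 6.4
```

View pics/w3.png

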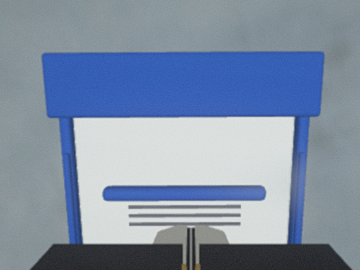

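The case hasn't moved: the lip's shift in the image matches the camera's travel. The flap is moving with the fingers and its edge is already under the lip (row 117). I continue.

Emit:
move_arm:
  rows:
    - [0.03,0,-0.2,0,255]
    - [0.03,0,-0.4,0,255]
    - [0.03,0,-0.6,0,255]
    - [0.03,0,-0.8,0,255]
    - [0.03,0,-1.0,0,255]
    - [0.03,0,-1.2,0,255]
    - [0.03,0,-1.2,0,255]

```text
t: 7.15
tool_pos: [582.1, 118.6, 35.5]
tcp_rot: [-0.699, 0.103, 0.7, 0.104]
wrist_force: [-5.2, 0.3, 8.2]
opening: 0.4
```

Run:
```python
from h import *
o=arm.get_obs();print(o['tool_pos'],o['wrist_force'],o['t'])
w=arm.read_camera('wrist')[:,:,::-1]
cv2.imwrite('pics/w4.png',w[50:320,120:480])
```

```text
[582.0569736  118.55751282  35.49209174] [-5.1556377   0.30610294  8.21886239] 7.15
```

View pics/w4.png

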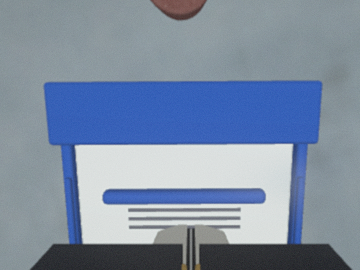

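Emit:
move_arm:
  rows:
    - [0.0,0,-0.2,0,255]
    - [0.0,0,-0.4,0,255]
    - [0.0,0,-0.6,0,255]
    - [0.0,0,-0.7,0,255]
    - [0.0,0,-0.7,0,255]

```text
t: 7.7
tool_pos: [587.8, 116.7, 35.5]
tcp_rot: [-0.698, 0.103, 0.701, 0.104]
wrist_force: [-5.0, 1.2, 7.2]
opening: 0.2
```

Run:
```python
from h import *
o=arm.get_obs();print(o['tool_pos'],o['wrist_force'],o['t'])
w=arm.read_camera('wrist')[:,:,::-1]
cv2.imwrite('pics/w5.png',w[50:320,120:480])
```

```text
[587.77535557 116.73702636  35.53063298] [-5.01461198  1.19219928  7.18733706] 7.7
```

View pics/w5.png

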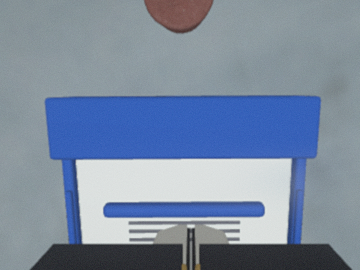

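Emit:
move_arm:
  rows:
    - [0.0,0,-0.1,0,255]
    - [0.0,0,-0.2,0,255]
    - [0.0,0,-0.3,0,255]
    - [0.0,0,-0.4,0,255]
    - [0.0,0,-0.4,0,255]

```text
t: 8.25
tool_pos: [590.6, 115.8, 35.5]
tcp_rot: [-0.697, 0.103, 0.702, 0.104]
wrist_force: [-4.6, 0.6, 6.7]
opening: 0.5
```

Emit:
move_arm:
  rows:
    - [0.0,0,-0.1,0,255]
    - [0.0,0,-0.2,0,255]
    - [0.0,0,-0.3,0,255]
    - [0.0,0,-0.4,0,255]
    - [0.0,0,-0.4,0,255]

```text
t: 8.75
tool_pos: [592.7, 115.1, 35.3]
tcp_rot: [-0.696, 0.103, 0.703, 0.104]
wrist_force: [-7.9, 2.4, 9.3]
opening: 0.3
```

Run:
```python
from h import *
o=arm.get_obs();print(o['tool_pos'],o['wrist_force'],o['t'])
w=arm.read_camera('wrist')[:,:,::-1]
cv2.imwrite('pics/w6.png',w[50:320,120:480])
```

```text
[592.65924356 115.09843027  35.30134265] [-7.94147276  2.35546416  9.26681148] 8.75
```

View pics/w6.png

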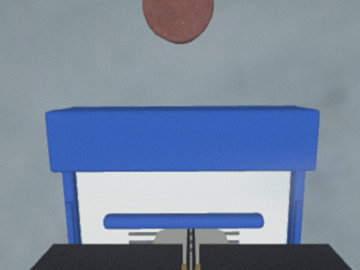

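The fingers are now at the rib (row 228) with about 10 N forward, and the flap is no longer advancing. The lip–stopper gap is unchanged, so the case hasn't shifted. I lift straight off.

Emit:
move_arm:
  rows:
    - [-0.2,0,0,0,255]
    - [-1,0,0,0,255]
    - [-3,0,0,0,255]
    - [-6,0,2,0,255]
    - [-10,0,6,0,255]
    - [-14,0,10,0,255]
    - [-14.5,0,10,0,255]
    - [-14.5,0,10,0,255]
    - [-14.5,0,10,0,255]

```text
t: 9.7
tool_pos: [498.7, 143.5, 181.1]
tcp_rot: [-0.696, 0.103, 0.703, 0.104]
wrist_force: [0.2, 0.4, -0.9]
opening: 0.5
```

Run:
```python
from h import *
o=arm.get_obs();print(o['tool_pos'],o['wrist_force'],o['t'])
m=arm.camera_model('wrist');w=arm.read_camera('wrist')[:,:,::-1]
cv2.imwrite('pics/w7.png',w); cv2.imwrite('pics/c7.png',cv2.resize(w[0:200,200:420],None,fx=3,fy=3,interpolation=2))
th=np.radians(-16.6);u=np.array([np.cos(th),np.sin(th),0]);v=np.array([-u[1],u[0],0]);C=np.array([586.6,118,0])
f=lambda x,y,z:C+x*u+y*v+[0,0,z]
for k,p in {'lipback':(65,55,44),'lipfrontlow':(40,0,39),'lipfronttop':(40,0,44),'ribtop in home':(14,0,42.5),'ribtop out home':(20,0,42.5),'ribtop in 15':(9,0,42.5),'rear':(-65,0,42)}.items():print(k,((proj('wrist',f(*p),m)[0]-[200,0])*3).round())
```

```text
[498.69354425 143.54587012 181.14562738] [ 0.23079756  0.35019442 -0.89583423] 9.7
lipback [81. 22.]
lipfrontlow [319. 143.]
lipfronttop [319. 138.]
ribtop in home [320. 256.]
ribtop out home [320. 230.]
ribtop in 15 [320. 278.]
rear [322. 580.]
```

View pics/c7.png

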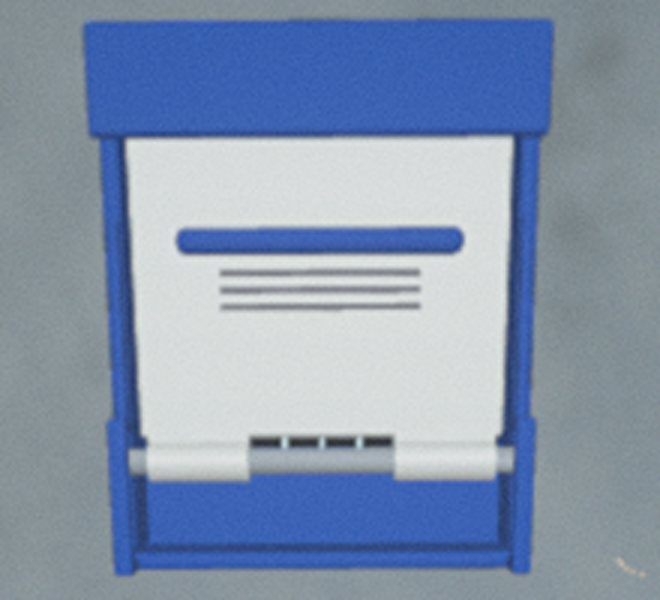

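The flap is tucked: the rib's hinge side is at crop row 253 (256 predicted for fully home) and the lip edge at row 133. The hand is clear, so I hand in.

```bash
python3 -c "
from workcell import arm
print(arm.close_job())"
```

```text
the job is handed in; nothing more can be done
None
```

The case is shut and the job is handed in at about 9.8 s. The interface gives no verdict, so the results below are my own checks.

**What I did:** With the fingers shut, I came down behind the flap, which stood at about 1.05 rad, and folded it flat in an arc. The flap's edge was about 6 mm short of the lip when it came down, so the bar was still drawn back. I then slid it forward under about 8 N of downward force and lifted straight off.

**One difference from the plan:** Friction under the fingertips, not the rib, moved the flap nearly all of the roughly 20 mm. I then pushed on the rib with about 10 N, which moved it perhaps 1 mm more.

**Last checks, from the wrist picture after the hand was clear:**
- **Flap:** it stayed down under the lip. The rib-to-lip distance was 120 px in the enlarged crop, against 113–118 px predicted for fully home, so it is within about 1 mm. I did not measure the flap angle.
- **Case:** its position matched my estimate to about 1 mm, and its gap to the stopper did not change during the push.
- **Bystanders:** nothing came near the jar, dish or stopper, but I did not re-measure the jar and dish at the end.
- **Contact:** the wrist force was under about 1 N, with the fingers well above the case.

**Calibration:** the wrist and fixed cameras disagreed by about 3 mm on the case position. I used a value in between, and it caused no trouble.

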